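Shade check of a glazed tile against the master

ROBOT

A 6-joint arm with a two-finger parallel gripper is mounted at the origin on the work surface. World frame = base frame: x ahead of the robot, y to its left, z up, the work surface at z = 0. Lengths are in m, angles in rad, forces in N, time in s.
With the tool pointing down it reaches from about 0.275 to 0.85 m from the base axis. Payload 5.2 kg.
Tool frame: the origin (TCP) lies at the centre of the arm's flange, where the gripper is bolted on; the fingertips stand 173 mm ahead of it and the grasp point (between the pads) lies 155 mm ahead of it; z points along the fingers, y is the line along which they close (so a half turn about z gives the same grasp; the last joint's range is limited). The gripper opens to 85 mm and grips with 20 to 120 N. Pads are 22 mm wide; open, the fingers measure 114 mm over their backs; the gripper's body (76 mm by 85 mm) begins 54 mm behind the grasp point. The pads swing forward as they close: fully open they stand 13 mm farther back than shut.
Start: joints at [1.141, 0.259, 1.535, -0, 1.348, -0.203], TCP at [0.124, 0.536, 0.405] pointing down, gripper open.
Joint ranges: [-3.14, 3.14], [-0.91, 2.08], [0.19, 2.58], [-1.22, 4.36], [0.22, 2.71], [-3.12, 3.12]. Speed limits (rad/s): [2.57, 2.57, 3.14, 3.14, 3.14, 3.14].

INTERFACE

Orientations are given as a 3x3 rotation matrix whose columns are the frame's x, y, z axes.
In Python, from cell import sense, snapshot, job_done gives the robot as it stands.
- The arm moves only by the shell command python3 -m jog 'ROWS' [FORCE]. ROWS is text: rows parted by semicolons, each of 7 numbers parted by spaces: the shift along the tool's x, y, z in cm, then the turn, a rotation vector about the tool's x, y, z in degrees, then the opening in per cent of the stroke, from 0 (shut) to 100 (fully open). A call has 1 to 8 rows; each row shifts and turns the commanded pose from where the row before left it, along the tool's axes as they then stand; what a row does not reach is not made up. A row lasts 1/10 s, in which the tool goes at most 50 mm and 8.59 degrees, less where a joint would pass 70% of its speed; a pose out of reach is approached as far as the arm can. A call is refused whole if a number of a shift passes 5 or a number of a turn 8.59, either way. A call with a gripper value outside its range is refused whole. The fingers move at their own pace and stop on an object; FORCE is the grip in N (left out, the last holds). Time passes only in rows, so rows that do not move let the fingers close. It gives the time, the measured TCP pose, the force, the opening and the grip force at its end, in the units of the state.
- sense(): the state, without advancing time (a new reading comes with each control period).
- snapshot(name): name is "scene" or "top" or "wrist"; returns a dict with "img" (420x560x3 uint8, red, green, blue), "mtx" (3x3 intrinsics, pixels), "R" (3x3) and "t" (3): a world point X has camera coordinates R X + t. Camera axes: x right, y down, z forward; pixel columns grow to the right and rows downward; lengths in m; the calibration is good to about 2 mm. A picture is of the moment at which its call begins. There is no depth.
- job_done(): hands the job in; it is judged then, once.
The state is a dict: "time_s": time; "qpos": joint angles; "qd": joint speeds; "joint_efforts": joint torques, N m; "tool_pos": TCP position; "tool_rot": TCP orientation; "force": force on the tool from outside, world axes, zero at the start; "torque": the same for the moment, N m; "width": opening from 0.0 (shut) to 1.0 (fully open); "finger_force": force on a finger pad.
Only numpy, scipy, OpenCV 4.12 (cv2) and the standard library are available. Lean on these libraries where they do the work, as an engineer would, in place of code of your own. Each camera call takes 0.05 s, during which the arm holds its last target. There are 200 camera calls.

TASK

Check the blue batch tile for shade: first take the master, the blue tile in the black frame, out of the rack and stand it, without dropping it, on the slanted viewing stand, its bottom edge on the ledge, centred and leaning flat back with its glaze to the far side of the bench, and let go of it. Then take the plain blue batch tile out of the rack and hold it up close beside the master for the colleague across the bench, on either side, glaze the same way, at the same height and slant and in one plane with it, with a gap of about a centimetre and touching nothing but the gripper. Finish while still holding it there, steady, with the master still in its place and the other tiles and things on the bench left where they are.

Things in the scene. Friction and masses are not known exactly. Their poses are not given: they have to be found in the camera images.
- tile_master: The master: a blue glazed face 64 mm square in a black frame with black back and edges. 80 x 80 x 9 mm ceramic tile, about 130 g, standing on edge in a slot of the rack at the start. Origin at its centre; x points out of the glazed face, y sideways along the width, z up to the top edge. 
- tile_batch: The batch tile: plain blue glaze over the whole face and the top edge, no frame, beige unglazed back. 80 x 80 x 9 mm ceramic tile, about 130 g, standing on edge in a slot of the rack at the start. Origin at its centre; x points out of the glazed face, y sideways along the width, z up to the top edge. 
- tile_green: Bystander: plain green glazed tile, glaze over the top edge too, beige back. 80 x 80 x 9 mm ceramic tile, about 130 g, standing on edge in a slot of the rack at the start. Origin at its centre; x points out of the glazed face, y sideways along the width, z up to the top edge. Stays in the rack.
- tile_cream: Bystander: plain cream glazed tile, glaze over the top edge too, beige back. 80 x 80 x 9 mm ceramic tile, about 130 g, standing on edge in a slot of the rack at the start. Origin at its centre; x points out of the glazed face, y sideways along the width, z up to the top edge. Stays in the rack.
- rack: Fixed wooden block, 204 (its x) x 90 x 40 mm high; origin at the centre of its underside, z up. Four slots across it along y at x = -69, -23, 23, 69 mm, 11.6 mm wide, 30 mm deep, open at both ends. Each holds one tile upright, any order, 30 mm of it in the slot and 50 mm above, 1 mm play a side, glaze to the rack's +x (far side of the bench). 37 mm free between neighbouring tiles.
- stand: Viewing stand, fixed: dark steel foot 110 x 100 x 10 mm, a round post 16 mm thick and on top the slanted rest. Origin on the foot's underside below the corner of the rest, z up, x to the side that the glaze must face (far side of the bench).
- stand_rest: Aluminium rest on the stand: plate 70 wide x 45 mm high leaning 30 deg, top towards the robot; ledge 18 mm deep square to it, no lip. Origin mid-width in the corner of plate and ledge, 90 mm above the bench; x square out of the plate (ahead and up), y sideways, z up the plate. A seated tile has its centre at (4.5, 0, 40) mm, axes parallel, its top 35 mm free of the plate.
- jar_red: Bystander: closed jar with red cap, 60 mm wide, 75 mm high, loose; origin at the centre of its underside.
- jar_white: Bystander: closed jar with white cap, 60 mm wide, 75 mm high, loose; origin at the centre of its underside.
- gloss_meter: Bystander: grey hand-held gloss meter, 130 (its x) x 50 x 66 mm high, loose; origin at the centre of its underside.
- caliper: Bystander: digital caliper lying flat, 235 mm long (its x), jaws reaching 58 mm to its -y, 13 mm high, loose; origin at the centre of its underside.
Not all that is in view belongs to the job. Of the things that look like the tile_master, the larger one is meant. Leave any pink look-alike of the tile_batch alone.

How it is judged:
On the way, in this order (a step that is already met when the one before it is completed fails the run):
1. the master stands on the slanted rest, centred, flat against the back plate, glaze to the far side, and is let go (x of tile_master in the frame of stand_rest between -0.002 and 0.011 m and y of tile_master in the frame of stand_rest between -0.015 and 0.015 m and z of tile_master in the frame of stand_rest between 0.034 and 0.047 m and angle between the x axis of tile_master and the x axis of stand_rest, either way round below 0.12 rad and angle between the z axis of tile_master and the z axis of stand_rest, either way round below 0.12 rad and angle between tile_master's own x axis and vertical below 1.4 rad and contact force between tile_master and stand_rest above 0.2 N and contact force between tile_master and the fingers below 0.1 N and contact force between tile_master and the arm below 0.1 N and linear speed of tile_master below 0.02 m/s), for 0.3 s.
2. the batch tile is lifted clear of the rack in the gripper (height (world z) of tile_batch above 0.09 m and contact force between tile_batch and rack below 0.05 N and contact force between tile_batch and the fingers above 1 N), for 0.2 s.
At the end, for the whole second after the job is handed in: Master released on the stand: seated, within 15 mm of centre and 7 deg, glaze to the far side. Batch tile held still by the gripper alone beside it: gap up to 22 mm, no touching, within 12 mm of its height and plane and 8 deg of its attitude, glaze the same way. Bystanders moved under 20 mm (all of step 1 and x of tile_batch in the frame of tile_master between -0.012 and 0.012 m and z of tile_batch in the frame of tile_master between -0.012 and 0.012 m and (y of tile_batch in the frame of tile_master between 0.08 and 0.102 m or y of tile_batch in the frame of tile_master between -0.102 and -0.08 m) and angle between the x axis of tile_batch and the x axis of tile_master, either way round below 0.14 rad and angle between the z axis of tile_batch and the z axis of tile_master, either way round below 0.14 rad and angle between tile_batch's own x axis and vertical below 1.4 rad and height (world z) of tile_batch above 0.1 m and contact force between tile_batch and the fingers above 2 N and linear speed of tile_batch below 0.02 m/s and angular speed of tile_batch below 0.15 rad/s and contact force between tile_batch and tile_master below 0.05 N and contact force between tile_batch and stand below 0.05 N and contact force between tile_batch and rack below 0.05 N and contact force between tile_batch and tile_green below 0.05 N and contact force between tile_batch and tile_cream below 0.05 N and distance of each of tile_green, tile_cream, jar_red, jar_white, gloss_meter, caliper from where it was at the start of the episode below 0.02 m); the arm keeps its last pose, push and grip.
It fails at once if a tile is dropped: it moves at over 0.5 m/s out of the fingers ((contact force between tile_master and the fingers below 0.01 N and linear speed of tile_master above 0.5 m/s) or (contact force between tile_batch and the fingers below 0.01 N and linear speed of tile_batch above 0.5 m/s)).
It fails at once if a bystander is displaced by more than 20 mm (distance of any of tile_green, tile_cream, jar_red, jar_white, gloss_meter, caliper from where it was at the start of the episode above 0.02 m).
It also fails if it takes over 54 s, if anything falls off the work surface, if the arm or the gripper's body presses on something with over 40 N, if the wrist force passes 120 N, or if a joint passes its speed limit or range.

## Working session

There is one attempt and no reset: what is moved stays moved. The work goes in short steps, Python scripts to look and compute and a shell command to move; the robot and the scene stay as the last step left them, time stands still between calls to the robot, and variables do not carry over. Pictures are saved under pics/ and viewed, at most 13 in all, crops included, and the job is handed in when it is done.

```bash
mkdir -p pics; ls; python3 - <<'E'
from cell import sense,snapshot
import cv2,numpy as np
s=sense();print(s['tool_pos'],s['tool_rot'],s['time_s'])
for n in("scene","top"):
    d=snapshot(n);cv2.imwrite(f"pics/{n}0.png",d["img"][:,:,::-1]);np.savez(f"{n}0.npz",**d)
    print(n,d["mtx"],d["R"],d["t"], -d["R"].T@d["t"])
E
```

```text
pics
[0.12354176 0.53571729 0.40386904] [[-9.74399830e-01  2.24820709e-01 -7.86966114e-04]
 [ 2.24821746e-01  9.74398476e-01 -1.67128004e-03]
 [ 3.91080218e-04 -1.80542208e-03 -9.99998294e-01]] 0.0
scene [[386.97064715   0.         275.7610303 ]
 [  0.         386.97064715 210.24437421]
 [  0.           0.           1.        ]] [[-0.69929407  0.71457774 -0.01914312]
 [ 0.47840977  0.44794343 -0.75529516]
 [-0.53114207 -0.53733168 -0.65510516]] [ 0.3704992  -0.18442786  1.54071123] [1.16565653 0.64573572 0.87712291]
top [[454.2918481    0.         276.89554676]
 [  0.         454.2918481  201.36924281]
 [  0.           0.           1.        ]] [[-0.00232173 -0.99999337 -0.00280472]
 [-0.99081526  0.00267961 -0.13519592]
 [ 0.13520254  0.00246508 -0.99081492]] [1.75035906e-04 5.22371744e-01 1.46200112e+00] [ 0.31990804 -0.00482866  1.51919554]
```

View pics/scene0.png

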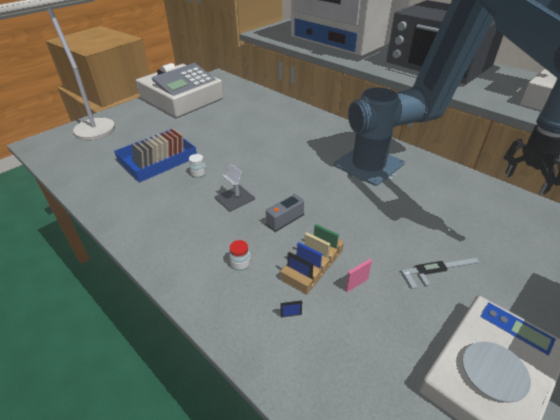

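View pics/top0.png

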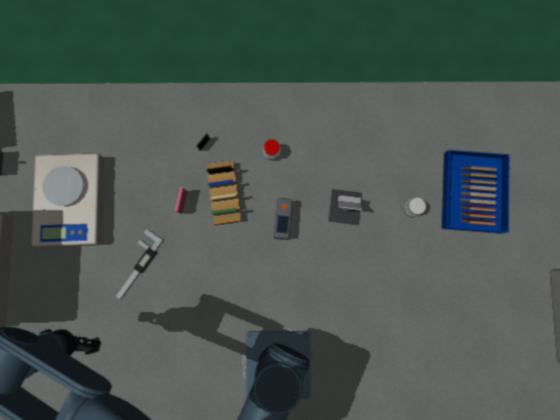

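The scene view shows the rack with the framed master in the farthest slot (300,265), then blue batch (309,255), cream and green. There is also a small framed look-alike at (291,309), a pink one at (358,275) and the stand at (234,185). In the top view the rack runs (219,163)–(229,222) and the stand is at (347,206).

```bash
cat > h.py <<'E'
import numpy as np,cv2
def ray(d,p):
    v=d["R"].T@np.linalg.inv(d["mtx"])@np.array([p[0],p[1],1.]); return -d["R"].T@d["t"],v/np.linalg.norm(v)
def onz(d,p,z):
    c,v=ray(d,p); return c+v*(z-c[2])/v[2]
def proj(d,X):
    q=d["mtx"]@(d["R"]@np.asarray(X,float)+d["t"]); return q[:2]/q[2]
def two(d1,p1,d2,p2):
    a,u=ray(d1,p1);b,v=ray(d2,p2);A=np.c_[u,-v];s=np.linalg.lstsq(A,b-a,rcond=None)[0]
    x,y=a+u*s[0],b+v*s[1];return (x+y)/2,np.linalg.norm(x-y)
E
python3 - <<'E'
from h import *
d=dict(np.load("top0.npz"));im=d["img"];hsv=cv2.cvtColor(im,cv2.COLOR_RGB2HSV)
def comps(m,x0,x1,y0,y1,z,mn,name):
    k=np.zeros_like(m);k[y0:y1,x0:x1]=m[y0:y1,x0:x1]
    for c in cv2.findContours(k,0,2)[0]:
        if cv2.contourArea(c)<mn: continue
        b=cv2.boxPoints(cv2.minAreaRect(c)); P=np.array([onz(d,p,z)[:2] for p in b])
        e=P[1]-P[0],P[2]-P[1]
        l=max(e,key=np.linalg.norm)
        print(name,P.mean(0).round(4),[round(float(np.linalg.norm(v)),3) for v in e],"long dir deg",np.degrees(np.arctan2(l[1],l[0])).round(1),b.mean(0).round(1))
R=lambda lo,hi:cv2.inRange(hsv,lo,hi)
wood=R((8,90,60),(25,255,255));comps(wood,195,260,150,235,.04,15,"wood")
comps(R((105,120,40),(130,255,255)),195,260,150,235,.08,10,"blue")
comps(R((0,0,0),(179,255,35)),195,260,155,235,.08,10,"black")
comps(R((40,80,30),(90,255,255)),195,260,150,235,.08,10,"green")
comps(R((0,0,0),(179,255,75)),320,375,180,230,.01,100,"foot")
comps(R((0,0,120),(179,60,255)),325,372,188,222,.12,10,"rest")
c=lambda n,a:cv2.resize(a,None,fx=6,fy=6,interpolation=2)
a=c(0,im[150:235,195:260]);b=c(0,im[175:235,320:380]);b=cv2.copyMakeBorder(b,0,a.shape[0]-b.shape[0],0,0,0)
cv2.imwrite("pics/crop0.png",np.hstack([a,b])[:,:,::-1])
E
```

```text
wood [0.5141 0.1692] [0.092, 0.125] long dir deg -172.0 [225.1 203.9]
wood [0.6088 0.1822] [0.037, 0.09] long dir deg -90.2 [221.5 175.5]
wood [0.6462 0.1865] [0.09, 0.022] long dir deg -87.4 [220.4 164.4]
blue [0.5783 0.18  ] [0.074, 0.008] long dir deg -81.9 [220.5 182.4]
black [0.6201 0.1824] [0.078, 0.015] long dir deg -82.4 [220.  169.7]
green [0.4869 0.1661] [0.08, 0.01] long dir deg -82.0 [224.4 210.6]
foot [ 0.5072 -0.2292] [0.111, 0.102] long dir deg -7.7 [345.1 206.8]
rest [ 0.5177 -0.2255] [0.016, 0.064] long dir deg -97.4 [349. 199.]
```

View pics/crop0.png

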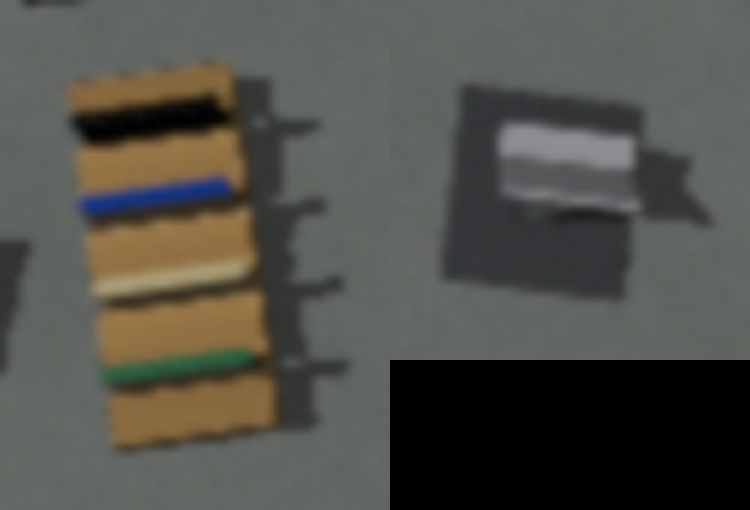

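The blue and green tile tops are 92 mm apart, as they should be, so the rack is at about (0.556, 0.177) with yaw 8°. That puts the master at about (0.624, 0.186). The stand has a yaw of about -7.7°. I'll write a planning helper and move above the rack.

```bash
cat >> h.py <<'E'
from scipy.spatial.transform import Rotation as Ro
def toolrot(yaw,tilt):  # tool y along heading yaw, then tipped outward by tilt (deg)
    a=np.radians(yaw);c,s=np.cos(a),np.sin(a)
    R0=np.array([[-s,c,0],[c,s,0],[0,0,-1.]])
    return R0@Ro.from_euler('x',-tilt,degrees=True).as_matrix()
def plan(s,pos,R):  # turn in place, then shift in turned axes (cm, deg)
    R0=np.array(s["tool_rot"]);w=Ro.from_matrix(R0.T@R).as_rotvec(degrees=True)
    print("turn",w.round(2),"n>=",np.ceil(np.linalg.norm(w)/8.59))
    sh=R.T@(np.asarray(pos)-s["tool_pos"])*100
    print("shift after turn",sh.round(2),"n>=",np.ceil(np.linalg.norm(sh)/5)," shift before turn",(R0.T@(np.asarray(pos)-s["tool_pos"])*100).round(2))
E
python3 - <<'E'
from h import *;from cell import sense
plan(sense(),[.54,.185,.40],toolrot(8,0))
E
```

```text
turn [-9.0e-02  4.0e-02  6.9e+01] n>= 9.0
shift after turn [-40.53  36.35   0.4 ] n>= 11.0  shift before turn [-48.46 -24.81   0.42]
```

```bash
python3 -m jog '0 0 0 0 0 6.9 40;0 0 0 0 0 6.9 40;0 0 0 0 0 6.9 40;0 0 0 0 0 6.9 40;0 0 0 0 0 6.9 40;0 0 0 0 0 6.9 40;0 0 0 0 0 6.9 40;0 0 0 0 0 6.9 40' 40
python3 -m jog '-2 1.8 0 0 0 6.9 40;-2 1.8 0 0 0 6.9 40;-3 2.7 0 0 0 0 40;-3 2.7 0 0 0 0 40;-3 2.7 0 0 0 0 40;-3 2.7 0 0 0 0 40;-3 2.7 0 0 0 0 40;-3 2.7 0 0 0 0 40'
python3 -m jog '-3 2.7 0 0 0 0 40;-3 2.7 0 0 0 0 40;-3 2.7 0 0 0 0 40;-3 2.7 0 0 0 0 40;-3 2.7 0 0 0 0 40;-3 2.7 0 0 0 0 40;0 0 0 0 0 0 40;0 0 0 0 0 0 40'
python3 - <<'E'
from h import *;from cell import sense,snapshot
d=snapshot("wrist");np.savez("w1.npz",**d);cv2.imwrite("pics/w1.png",d["img"][:,:,::-1])
s=sense();plan(s,[.54,.185,.40],toolrot(8,0));print(-d["R"].T@d["t"],d["R"],s["width"],s["time_s"])
for n,x in(("m",[.6239,.1864,.08]),("b",[.5783,.18,.08])):print(n,proj(d,x))
E
```

```text
time_s: 0.9
tool_pos: [0.1236, 0.5358, 0.4042]
tool_rot: [[-0.367, 0.93, -0.0], [0.93, 0.367, -0.001], [-0.001, -0.001, -1.0]]
force: [-0.3, -0.2, 0.5]
width: 0.398
finger_force: 0.0
time_s: 1.7
tool_pos: [0.3567, 0.3524, 0.4044]
tool_rot: [[-0.139, 0.99, -0.001], [0.99, 0.139, -0.0], [-0.0, -0.001, -1.0]]
force: [-0.2, 0.5, 0.4]
width: 0.401
finger_force: 0.0
time_s: 2.5
tool_pos: [0.5417, 0.1972, 0.4038]
tool_rot: [[-0.137, 0.991, -0.002], [0.991, 0.137, 0.0], [0.0, -0.002, -1.0]]
force: [-0.7, -0.2, -0.2]
width: 0.403
finger_force: 0.0
turn [-0.1  -0.03 -0.03] n>= 1.0
shift after turn [-1.27 -0.28  0.41] n>= 1.0  shift before turn [-1.27 -0.28  0.41]
[0.53249447 0.27528376 0.37327059] [[ 9.90659115e-01  1.36361718e-01 -1.72879798e-05]
 [ 1.29785306e-01 -9.42842992e-01  3.06924855e-01]
 [ 4.18365007e-02 -3.04060149e-01 -9.51733751e-01]] 0.4016866571098841 2.55
m [363.53353023 219.17146843]
b [311.69716208 219.30122421]
```

View pics/w1.png

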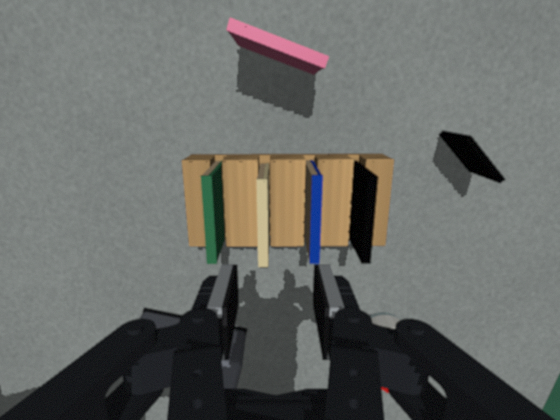

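The wrist view shows the blue tile's top edge at about (315,218) and the black master's at about (368,220). Those are roughly 3–4 px right of my prediction, so I'll measure them properly.

```bash
python3 - <<'E'
from h import *
d=dict(np.load("w1.npz"));im=d["img"];hsv=cv2.cvtColor(im,cv2.COLOR_RGB2HSV)
R=lambda lo,hi:cv2.inRange(hsv,lo,hi)
for n,m,u0,u1 in(("blue",R((105,140,100),(130,255,255)),295,335),("black",R((0,0,0),(179,255,30)),340,390),("green",R((50,100,60),(90,255,255)),190,225)):
    for v in(185,200,215,230,245,258):
        c=np.where(m[v,u0:u1])[0]+u0
        if len(c): print(n,v,c.min(),c.max(),onz(d,(c.max()+.5,v),.08)[:2].round(4),onz(d,(c.min(),v),.08)[:2].round(4))
    r=np.where(m[150:265,u0:u1].any(1))[0]+150;print(r.min(),r.max(),onz(d,((u0+u1)/2,r.max()),.08).round(4))
E
```

```text
blue 185 312 321 [0.5814 0.2119] [0.5733 0.2108]
blue 200 311 320 [0.5829 0.1986] [0.5747 0.1975]
blue 215 311 319 [0.5845 0.1849] [0.577  0.1839]
blue 230 310 319 [0.5869 0.1709] [0.5785 0.1698]
blue 245 310 319 [0.5895 0.1566] [0.5809 0.1554]
blue 258 310 318 [0.5909 0.1437] [0.5831 0.1426]
174 263 [0.5885 0.1382 0.08  ]
black 185 354 375 [0.6275 0.2183] [0.6091 0.2158]
black 200 352 374 [0.6296 0.205 ] [0.6102 0.2024]
black 215 351 372 [0.6309 0.1913] [0.6121 0.1887]
black 230 350 371 [0.6332 0.1773] [0.6141 0.1747]
black 245 353 370 [0.6355 0.1629] [0.6197 0.1607]
black 258 360 369 [0.6374 0.1501] [0.6287 0.1489]
162 262 [0.6342 0.1455 0.08  ]
green 185 202 212 [0.4884 0.1991] [0.4795 0.1979]
green 200 203 213 [0.4904 0.1859] [0.4813 0.1846]
green 215 205 213 [0.4915 0.1721] [0.4841 0.1711]
green 230 206 215 [0.4945 0.1582] [0.486  0.1571]
green 245 207 215 [0.4957 0.1437] [0.488  0.1426]
green 258 207 216 [0.4977 0.1308] [0.489  0.1297]
164 262 [0.4898 0.1257 0.08  ]
```

```bash
python3 - <<'E'
from h import *;from cell import sense
plan(sense(),[.627,.185,.275],toolrot(8,0))
E
```

```text
turn [-0.1  -0.03 -0.03] n>= 1.0
shift after turn [-2.48  8.34 12.91] n>= 4.0  shift before turn [-2.48  8.36 12.89]
```

```bash
python3 -m jog '-0.6 2.1 1 0 0 0 40;-0.6 2.1 2 0 0 0 40;-0.6 2.1 3 0 0 0 40;-0.7 2.05 3 0 0 0 40;0 0 3 0 0 0 40;0 0 0.9 0 0 0 40;0 0 0 0 0 0 40;0 0 0 0 0 0 40'
python3 - <<'E'
from h import *;from cell import sense,snapshot
d=snapshot("wrist");np.savez("w2.npz",**d);cv2.imwrite("pics/w2.png",d["img"][:,:,::-1])
s=sense();plan(s,[.627,.185,.275],toolrot(8,0))
print(proj(d,[.627,.185,.08]))
im=d["img"];hsv=cv2.cvtColor(im,cv2.COLOR_RGB2HSV)
E
```

```text
time_s: 3.35
tool_pos: [0.6272, 0.1858, 0.2773]
tool_rot: [[-0.14, 0.99, 0.002], [0.99, 0.14, 0.0], [0.0, 0.002, -1.0]]
force: [1.2, 0.1, 0.4]
width: 0.398
finger_force: 0.0
turn [0.18 0.   0.06] n>= 1.0
shift after turn [-0.05 -0.06  0.3 ] n>= 1.0  shift before turn [-0.05 -0.06  0.3 ]
[270.29159896 259.05182072]
```

View pics/w2.png

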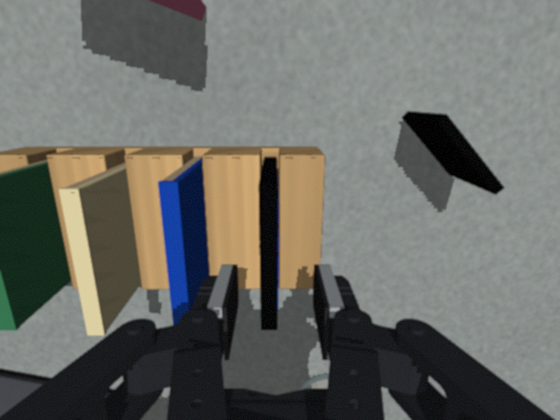

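The master's top edge is centred at u≈269 (v 158–328), and the pads are at u 238 and 314. I'll compare this with where the tool axis projects.

```bash
python3 - <<'E'
from h import *;from cell import sense
s=sense();d=dict(np.load("w2.npz"));Rt=np.array(s["tool_rot"]);p=np.array(s["tool_pos"])
print(d["mtx"][0,0],d["mtx"][0,2],Rt.T@(-d["R"].T@d["t"]-p), Rt.T@d["R"].T)
for L in(.155,.17,.195):print(L,proj(d,p+Rt[:,2]*L))
k=cv2.inRange(cv2.cvtColor(d["img"],cv2.COLOR_RGB2HSV),(0,0,0),(179,255,30))
P=[]
for v in range(170,330,20):
    c=np.where(k[v,250:290])[0]+250
    if len(c): q=onz(d,(c.mean()+.5,v),.08);P.append(q);print(v,c.min(),c.max(),q[:2].round(4))
r=np.where(k[150:345,264:272].mean(1)>100)[0]+150;print(r.min(),r.max(),onz(d,(269,r.min()),.08),onz(d,(269,r.max()+1),.08))
E
```

```text
348.9082351876068 275.2426941156655 [0.07878293 0.00132083 0.03122418] [[-6.26489118e-04 -9.51668758e-01 -3.07125679e-01]
 [ 9.99999697e-01 -7.38019231e-04  2.47002844e-04]
 [-4.61729547e-04 -3.07125431e-01  9.51668932e-01]]
0.155 [271.97788052 303.63143129]
0.17 [272.26066251 285.04816054]
0.195 [272.63232482 260.62403974]
170 262 276 [0.6202 0.2317]
190 260 276 [0.6211 0.2218]
210 261 275 [0.6225 0.2116]
230 261 275 [0.6239 0.201 ]
250 261 275 [0.6254 0.19  ]
270 262 275 [0.6272 0.1786]
290 262 275 [0.6288 0.1667]
310 261 276 [0.6305 0.1543]
158 328 [0.61921209 0.23744653 0.08      ] [0.63212821 0.14209308 0.08      ]
```

Relative to the fingers, which look symmetric about u≈276, the tile sits about 3 mm toward tool -y. The top camera gives the same offset. I'll shift, descend and close.

```bash
python3 -m jog '-0.15 -0.3 0 0 0 0 40;0 0 1.5 0 0 0 40;0 0 1.5 0 0 0 40;0 0 1.2 0 0 0 40;0 0 0.6 0 0 0 40;0 0 0.3 0 0 0 40;0 0 0 0 0 0 40;0 0 0 0 0 0 40'
python3 -m jog '0 0 0 0 0 0 25;0 0 0 0 0 0 20;0 0 0 0 0 0 15;0 0 0 0 0 0 10;0 0 0 0 0 0 5;0 0 0 0 0 0 5;0 0 0 0 0 0 5;0 0 0 0 0 0 5' 40
```

```text
time_s: 4.2
tool_pos: [0.625, 0.183, 0.225]
tool_rot: [[-0.139, 0.99, 0.001], [0.99, 0.139, 0.0], [0.0, 0.001, -1.0]]
force: [0.4, 0.1, 0.8]
width: 0.403
finger_force: 0.0
time_s: 5.0
tool_pos: [0.6248, 0.183, 0.2251]
tool_rot: [[-0.139, 0.99, 0.001], [0.99, 0.139, 0.0], [-0.0, 0.001, -1.0]]
force: [0.1, -0.8, 4.3]
width: 0.099
finger_force: 39.6
```

```bash
python3 -m jog '0 0 -0.5 0 0 0 0;0 0 -1 0 0 0 0;0 0 -1.5 0 0 0 0;0 0 -2 0 0 0 0;0 0 -3 0 0 0 0;0 0 -3 0 0 0 0;0 0 -2 0 0 0 0;0 0 0 0 0 0 0' 50
python3 - <<'E'
from h import *;from cell import sense
im=0
d=dict(np.load("top0.npz"))
# rest from top picture: corner line z=.09, front edge of ledge z=.099
for n,z,a,b in(("corner",.09,(338.4,200.8),(360.7,202.2)),("front",.099,(338.4,195.5),(360.7,196.8)),("platetop",.129,(338.4,208),(361,209.8))):
    A,B=onz(d,a,z),onz(d,b,z);print(n,((A+B)/2).round(4),np.linalg.norm(A-B).round(3),np.degrees(np.arctan2(B[0]-A[0],A[1]-B[1])).round(1))
s=sense();print(s["tool_pos"],s["finger_force"])
E
```

```text
time_s: 5.8
tool_pos: [0.6255, 0.1831, 0.3598]
tool_rot: [[-0.139, 0.99, 0.008], [0.99, 0.139, 0.001], [-0.0, 0.008, -1.0]]
force: [-0.2, 0.1, -1.7]
width: 0.098
finger_force: 48.8
corner [ 0.5139 -0.2318  0.09  ] 0.071 -3.8
front [ 0.5297 -0.2308  0.099 ] 0.07 -3.5
platetop [ 0.4856 -0.2256  0.129 ] 0.07 -4.7
[0.62551431 0.18312102 0.35983874] 48.774229288101196
```

```bash
python3 - <<'E'
from h import *;from cell import sense
plan(sense(),[.52,-.34,.41],toolrot(-6,0))
E
```

```text
turn [ 0.48 -0.05 14.01] n>= 2.0
shift after turn [-53.13  -5.03  -5.02] n>= 11.0  shift before turn [-50.33 -17.7   -5.16]
```

```bash
python3 -m jog '0 0 -1 0 0 3.5 0;0 0 -2 0 0 3.5 0;0 0 -2 0 0 3.5 0;0 0 0 0 0 3.5 0;-1.5 -0.1 0 0 0 0 0;-3 -0.3 0 0 0 0 0;-3.5 -0.3 0 0 0 0 0;-3.5 -0.3 0 0 0 0 0'
python3 -m jog '-3.5 -0.3 0 0 0 0 0;-3.5 -0.3 0 0 0 0 0;-3.5 -0.4 0 0 0 0 0;-3.5 -0.4 0 0 0 0 0;-3.5 -0.4 0 0 0 0 0;-3.5 -0.4 0 0 0 0 0;-3.5 -0.4 0 0 0 0 0;-3.5 -0.4 0 0 0 0 0'
python3 -m jog '-3.5 -0.4 0 0 0 0 0;-3.5 -0.4 0 0 0 0 0;-3.5 -0.3 0 0 0 0 0;-2 0 0 0 0 0 0;-0.6 0 0 0 0 0 0;0 0 0 0 0 0 0;0 0 0 0 0 0 0'
python3 - <<'E'
from h import *;from cell import sense,snapshot
d=snapshot("wrist");s=sense();np.savez("w3.npz",tr=s["tool_rot"],tp=s["tool_pos"],**d);cv2.imwrite("pics/w3.png",d["img"][:,:,::-1])
print(proj(d,[.5139,-.2318,.09]),s["tool_pos"],s["tool_rot"])
E
```

```text
time_s: 6.6
tool_pos: [0.6017, 0.0679, 0.4031]
tool_rot: [[0.102, 0.995, -0.003], [0.995, -0.102, -0.0], [-0.001, -0.003, -1.0]]
force: [0.1, -0.2, -0.6]
width: 0.097
finger_force: 48.8
time_s: 7.4
tool_pos: [0.5421, -0.2076, 0.4033]
tool_rot: [[0.103, 0.995, -0.003], [0.995, -0.103, 0.001], [0.001, -0.003, -1.0]]
force: [-0.3, -0.1, -1.2]
width: 0.1
finger_force: 48.8
time_s: 8.1
tool_pos: [0.5192, -0.3337, 0.4044]
tool_rot: [[0.103, 0.995, -0.0], [0.995, -0.103, 0.001], [0.001, -0.001, -1.0]]
force: [-0.2, -0.4, -1.8]
width: 0.098
finger_force: 48.8
[251.62538731  70.62736398] [ 0.51938877 -0.33339848  0.404579  ] [[ 1.02736626e-01  9.94708569e-01 -2.20327582e-04]
 [ 9.94708138e-01 -1.02736364e-01  9.79653183e-04]
 [ 9.51833761e-04 -3.19807901e-04 -9.99999496e-01]]
```

View pics/w3.png

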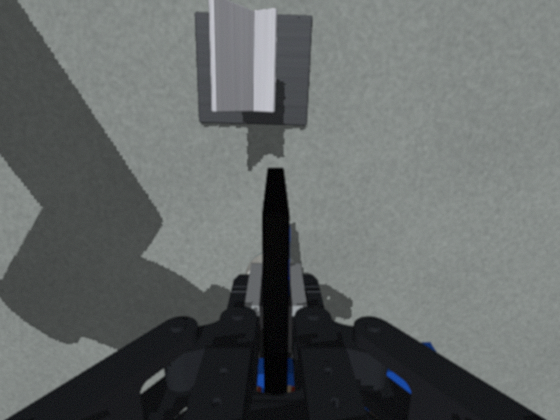

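The wrist view shows the rest from above. The ledge's near end runs from the plate corner (254.5,111) to the front edge (274.5,110), with the plate top at (212,111). The foot edges are symmetric, so the stand's yaw matches the tool's, about -6°. The held tile is upright at u≈275.

```bash
python3 - <<'E'
from h import *
d=dict(np.load("w3.npz"));g=cv2.cvtColor(d["img"],cv2.COLOR_RGB2GRAY).astype(int)
for v in(20,40,60,70,90,105):
    row=g[v,190:320];dg=np.abs(np.diff(row));e=[int(i)+190 for i in np.where(dg>12)[0]];print(v,e)
for u in(230,262,268):
    c=g[80:140,u];print(u,[int(i)+80 for i in np.where(np.abs(np.diff(c))>25)[0]],[int(i) for i in np.where(np.abs(np.diff(g[0:40,u]))>15)[0]])
for n,p,z in(("corner-",(254.5,111),.09),("front-",(275,110.5),.099),("ptop-",(212,111.5),.129),("front+",(276.5,8),.099),("foot",(200,124),.01),("foot",(307,126.5),.01),("foot",(311,15),.01),("foot",(196,12),.01)):
    print(n,onz(d,p,z).round(4))
E
```

```text
20 [193, 194, 207, 208, 209, 210, 213, 214, 253, 254, 274, 275, 276, 311, 312]
40 [194, 195, 208, 209, 210, 213, 214, 215, 252, 253, 254, 273, 274, 275, 276, 277, 310, 311]
60 [194, 195, 196, 208, 209, 210, 211, 214, 215, 252, 253, 273, 274, 275, 309, 310]
70 [195, 196, 197, 208, 209, 210, 211, 214, 215, 252, 253, 273, 274, 275, 309, 310]
90 [196, 197, 209, 210, 211, 212, 214, 215, 216, 252, 253, 272, 273, 274, 275, 276, 283, 284, 307, 308]
105 [197, 198, 209, 210, 211, 212, 215, 216, 252, 253, 272, 273, 274, 275, 283, 306, 307, 308]
230 [125] []
262 [110, 111, 112] [8, 9]
268 [110, 111, 112] [8]
corner- [ 0.5125 -0.2611  0.09  ]
front- [ 0.5285 -0.2622  0.099 ]
ptop- [ 0.4862 -0.2576  0.129 ]
front+ [ 0.5367 -0.1941  0.099 ]
foot [ 0.4514 -0.2696  0.01  ]
foot [ 0.5589 -0.2833  0.01  ]
foot [ 0.5703 -0.1834  0.01  ]
foot [ 0.4648 -0.1699  0.01  ]
```

The tile top is actually at 0.09 m, because the slot floor is 10 mm up. So my grip is 20 mm below the top, and the fingertips would foul the rest plate. I'll stand the tile on clear bench, slip the fingers 10 mm higher and regrip.

```bash
python3 - <<'E'
from h import *;from cell import sense
d=dict(np.load("top0.npz"));print("jar",onz(d,(416,206),.075))
plan(sense(),[.40,-.315,.222],toolrot(-6,0))
E
```

```text
jar [ 0.5008112 -0.4465087  0.075    ]
turn [-0.02 -0.05  0.1 ] n>= 1.0
shift after turn [  0.58 -12.07  18.26] n>= 5.0  shift before turn [  0.59 -12.06  18.26]
```

```bash
python3 -m jog '0.1 -3 0 0 0 0 0;0.2 -3 0 0 0 0 0;0.2 -3 0 0 0 0 0;0.1 -3 1 0 0 0 0;0 0 3 0 0 0 0;0 0 3.5 0 0 0 0;0 0 3.5 0 0 0 0;0 0 3 0 0 0 0'
python3 -m jog '0 0 2 0 0 0 0;0 0 1.2 0 0 0 0;0 0 0.6 0 0 0 0;0 0 0.2 0 0 0 0;0 0 0 0 0 0 0;0 0 0 0 0 0 0'
```

```text
time_s: 8.95
tool_pos: [0.4006, -0.3147, 0.2637]
tool_rot: [[0.102, 0.995, 0.0], [0.995, -0.102, 0.0], [0.0, 0.0, -1.0]]
force: [-0.5, -0.0, -1.4]
width: 0.1
finger_force: 49.3
time_s: 9.55
tool_pos: [0.4007, -0.3166, 0.2257]
tool_rot: [[0.104, 0.995, 0.001], [0.995, -0.104, -0.002], [-0.001, 0.001, -1.0]]
force: [0.2, -1.0, -1.1]
width: 0.103
finger_force: 49.2
```

```bash
python3 -m jog '0 0 0.3 0 0 0 0;0 0 0.3 0 0 0 0;0 0 0.2 0 0 0 0;0 0 0.1 0 0 0 0;0 0 0 0 0 0 0;0 0 0 0 0 0 0'
```

```text
time_s: 10.15
tool_pos: [0.4003, -0.3164, 0.2157]
tool_rot: [[0.104, 0.995, -0.0], [0.995, -0.104, 0.0], [0.0, -0.0, -1.0]]
force: [-0.2, -0.2, -1.7]
width: 0.099
finger_force: 49.2
```

```bash
for i in 1 2; do python3 -m jog '0 0 0.05 0 0 0 0;0 0 0.05 0 0 0 0;0 0 0 0 0 0 0' | egrep 'pos|force'; done
```

```text
tool_pos: [0.4004, -0.3164, 0.2151]
force: [-1.1, 1.0, 2.5]
finger_force: 49.9
tool_pos: [0.4004, -0.3164, 0.2151]
force: [-2.6, 3.4, 12.9]
finger_force: 51.5
```

```bash
python3 -m jog '0 0 -0.08 0 0 0 0;0 0 0 0 0 0 12;0 0 0 0 0 0 15;0 0 0 0 0 0 15;0 0 -0.5 0 0 0 15;0 0 -0.5 0 0 0 15;0 0 0 0 0 0 15;0 0 0 0 0 0 15'
python3 -m jog '0 0 0 0 0 0 10;0 0 0 0 0 0 5;0 0 0 0 0 0 0;0 0 0 0 0 0 0;0 0 -1 0 0 0 0;0 0 -2 0 0 0 0;0 0 0 0 0 0 0' 50
```

```text
time_s: 11.55
tool_pos: [0.4004, -0.3165, 0.2248]
tool_rot: [[0.104, 0.995, 0.0], [0.995, -0.104, -0.001], [-0.001, 0.001, -1.0]]
force: [0.1, -0.2, -0.8]
width: 0.154
finger_force: 0.0
time_s: 12.25
tool_pos: [0.4009, -0.317, 0.2565]
tool_rot: [[0.104, 0.995, 0.002], [0.995, -0.104, -0.003], [-0.003, 0.003, -1.0]]
force: [0.5, 0.1, -1.1]
width: 0.099
finger_force: 49.1
```

```bash
cat >> h.py <<'E'
REST=np.array([.515,-.230,.09]);YAW=-7
def tcp(y,g,h,L,rest=None):   # tile centre at rest-frame (4.5+g,y,40+h) mm, tile centre L m ahead of TCP
    R=toolrot(YAW,30);r=REST if rest is None else np.array(rest)
    # tool x = rest y ; tool y = rest x ; tool z = -rest z
    return r+R[:,0]*y*1e-3+R[:,1]*(4.5+g)*1e-3-R[:,2]*((40+h)*1e-3+L),R
E
python3 - <<'E'
from h import *;from cell import sense
P,R=tcp(0,5,30,.1848);print(P,R)
plan(sense(),P,R)
E
```

```text
[ 0.39671554 -0.21547649  0.31541327] [[ 0.12186934  0.85957018  0.49627308]
 [ 0.99254615 -0.10554195 -0.06093467]
 [ 0.          0.5        -0.8660254 ]]
turn [-29.84  -0.12   1.02] n>= 4.0
shift after turn [10.02  1.51 -5.93] n>= 3.0  shift before turn [10.03 -1.46 -5.92]
```

```bash
python3 -m jog '0 0 -3 0 0 0 0;0 0 -4 0 0 0 0;0 0 -3 -3 0 0 0;0 0 0 -6 0 0 0;0 0 0 -7 0 0 0;0 0 0 -7 0 1 0;0 0 0 -7 0 0 0;0 0 0 0 0 0 0'
python3 - <<'E'
from h import *;from cell import sense
P,R=tcp(-1,5,30,.1848)
plan(sense(),P,R)
E
```

```text
time_s: 13.05
tool_pos: [0.3992, -0.3159, 0.3534]
tool_rot: [[0.123, 0.859, 0.497], [0.992, -0.11, -0.055], [0.008, 0.5, -0.866]]
force: [-1.7, -0.1, -1.5]
width: 0.094
finger_force: 49.2
turn [ 0.   -0.36 -0.29] n>= 1.0
shift after turn [ 9.83 -3.18  2.55] n>= 3.0  shift before turn [ 9.8  -3.22  2.61]
```

```bash
python3 -m jog '1.5 -0.4 0 0 0 0 0;2.5 -0.8 0 0 0 0 0;3 -1 0 0 0 0 0;2 -0.8 0 0 0 0 0;0.8 -0.2 0.6 0 -0.4 -0.3 0;0 0 1.5 0 0 0 0;0 0 0.5 0 0 0 0;0 0 0 0 0 0 0'
python3 - <<'E'
from h import *;from cell import sense,snapshot
P,R=tcp(-1,5,30,.1848)
s=sense();plan(s,P,R)
d=snapshot("wrist");e=snapshot("scene");np.savez("w4.npz",tr=s["tool_rot"],tp=s["tool_pos"],**d)
a=d["img"][:,:,::-1];p=proj(e,REST+[0,0,.05]).astype(int);b=e["img"][p[1]-50:p[1]+50,p[0]-30:p[0]+30,::-1]
b=cv2.resize(b,(240,400),interpolation=2);b=cv2.copyMakeBorder(b,0,20,0,0,0)
cv2.imwrite("pics/w4.png",np.hstack([a,b]))
E
```

```text
time_s: 13.85
tool_pos: [0.3977, -0.2164, 0.3158]
tool_rot: [[0.118, 0.861, 0.494], [0.993, -0.101, -0.06], [-0.002, 0.498, -0.867]]
force: [-0.6, 0.5, -1.6]
width: 0.094
finger_force: 49.2
turn [-0.16 -0.04  0.25] n>= 1.0
shift after turn [-0.03 -0.12 -0.02] n>= 1.0  shift before turn [-0.02 -0.12 -0.02]
```

View pics/w4.png

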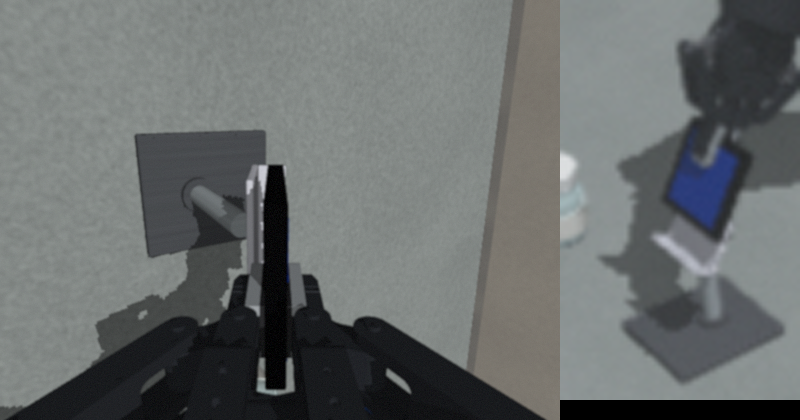

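The wrist view shows the tile parallel to the rest plate, which is edge-on at u≈250–262, and just in front of it. The scene crop shows the tile centred laterally above the ledge. I'll lower it along the plate.

```bash
python3 -m jog '0 0 0.6 0 0 0 0;0 0 0.8 0 0 0 0;0 0 0.6 0 0 0 0;0 0 0.3 0 0 0 0;0 0 0.2 0 0 0 0;0 0 0 0 0 0 0' | egrep 'pos|force'
python3 -m jog '0 0 0.1 0 0 0 0;0 0 0.1 0 0 0 0;0 0 0 0 0 0 0'| egrep 'pos|force'
python3 -m jog '0 0 0.1 0 0 0 0;0 0 0 0 0 0 0;0 0 0 0 0 0 0'| egrep 'pos|force'
```

```text
tool_pos: [0.4101, -0.2188, 0.2946]
force: [-0.8, -0.6, -1.4]
finger_force: 49.2
tool_pos: [0.411, -0.2189, 0.2932]
force: [0.4, 0.4, -1.4]
finger_force: 49.2
tool_pos: [0.4115, -0.219, 0.2923]
force: [0.2, -0.7, -1.4]
finger_force: 49.2
```

```bash
for i in 1 2 3; do python3 -m jog '0 0 0.1 0 0 0 0;0 0 0 0 0 0 0;0 0 0 0 0 0 0'| egrep 'pos|force:'; done
```

```text
tool_pos: [0.412, -0.219, 0.2914]
force: [0.6, -0.4, -1.4]
finger_force: 49.2
tool_pos: [0.4123, -0.2189, 0.2912]
force: [-6.4, 2.1, 8.6]
finger_force: 51.0
tool_pos: [0.4124, -0.2188, 0.2911]
force: [-17.6, 4.9, 20.6]
finger_force: 53.5
```

```bash
python3 -m jog '0 0 -0.3 0 0 0 0;0 -0.2 0 0 0 0 0;0 -0.2 0 0 0 0 0;0 0 0 0 0 0 0;0 0 0 0 0 0 0'| egrep 'pos|force:';for i in 1 2 3; do python3 -m jog '0 -0.1 0 0 0 0 0;0 0 0 0 0 0 0;0 0 0 0 0 0 0'| egrep 'pos|force:'; done
```

```text
tool_pos: [0.408, -0.2185, 0.29]
force: [-0.0, 0.2, -1.0]
finger_force: 49.2
tool_pos: [0.4072, -0.2185, 0.2897]
force: [0.0, 0.1, -1.0]
finger_force: 49.2
tool_pos: [0.4063, -0.2183, 0.2893]
force: [0.0, 0.1, -1.4]
finger_force: 49.2
tool_pos: [0.4054, -0.2182, 0.2888]
force: [0.5, -0.3, -1.1]
finger_force: 49.2
```

```bash
for i in 1 2 3 4; do python3 -m jog '0 -0.1 0 0 0 0 0;0 0 0 0 0 0 0;0 0 0 0 0 0 0'| egrep 'pos|force:'|grep -v finger; done
```

```text
tool_pos: [0.4046, -0.2182, 0.2883]
force: [0.5, 0.7, -1.2]
tool_pos: [0.4041, -0.2182, 0.2882]
force: [4.7, 1.2, 0.2]
tool_pos: [0.4036, -0.2182, 0.2881]
force: [8.2, 1.0, 0.0]
tool_pos: [0.4032, -0.2183, 0.2881]
force: [10.8, 2.4, -0.5]
```

```bash
python3 -m jog '0 0.2 0.1 0 0 0 0;0 0 0.1 0 0 0 0;0 0 0 0 0 0 0'| egrep 'pos|force:'|grep -v finger; python3 -m jog '0 0 0.1 0 0 0 0;0 0 0 0 0 0 0;0 0 0 0 0 0 0'| egrep 'pos|force:'|grep -v finger;  python3 -m jog '0 0 0.05 0 0 0 0;0 0 0 0 0 0 0;0 0 0 0 0 0 0'| egrep 'pos|force:'|grep -v finger
python3 - <<'E'
from h import *;from cell import sense
s=sense();P,R=tcp(0,0,0,.1848);print((R.T@(s["tool_pos"]-P)*1000).round(1));plan(s,s["tool_pos"],R)
E
```

```text
tool_pos: [0.4049, -0.2183, 0.2869]
force: [-1.9, 2.5, 8.0]
tool_pos: [0.4049, -0.2182, 0.2869]
force: [-13.2, 4.6, 21.7]
tool_pos: [0.405, -0.2182, 0.2868]
force: [-18.5, 5.5, 27.8]
[-1.7 -1.9 -1. ]
turn [0.13 0.17 0.3 ] n>= 1.0
shift after turn [0. 0. 0.] n>= 0.0  shift before turn [0. 0. 0.]
```

```bash
python3 -m jog '0 0 -0.2 0 0 0 0;0 0 0 0 0 0 11;0 0 0 0 0 0 13;0 0 0 0 0 0 17;0 0 0 0 0 0 22;0 0 0 0 0 0 25;0 0 0 0 0 0 25'
python3 - <<'E'
from h import *;from cell import snapshot
for n in("wrist",):
    d=snapshot(n)
e=snapshot("scene");a=d["img"][:,:,::-1];p=proj(e,REST+[0,0,.05]).astype(int);b=e["img"][p[1]-50:p[1]+50,p[0]-30:p[0]+30,::-1]
b=cv2.resize(b,(240,400),interpolation=2);b=cv2.copyMakeBorder(b,0,20,0,0,0)
cv2.imwrite("pics/w5.png",np.hstack([a,b]))
E
```

```text
time_s: 20.25
tool_pos: [0.4044, -0.2181, 0.2862]
tool_rot: [[0.12, 0.86, 0.496], [0.993, -0.102, -0.062], [-0.002, 0.499, -0.866]]
force: [-0.3, -0.5, 0.4]
width: 0.25
finger_force: 0.0
```

View pics/w5.png

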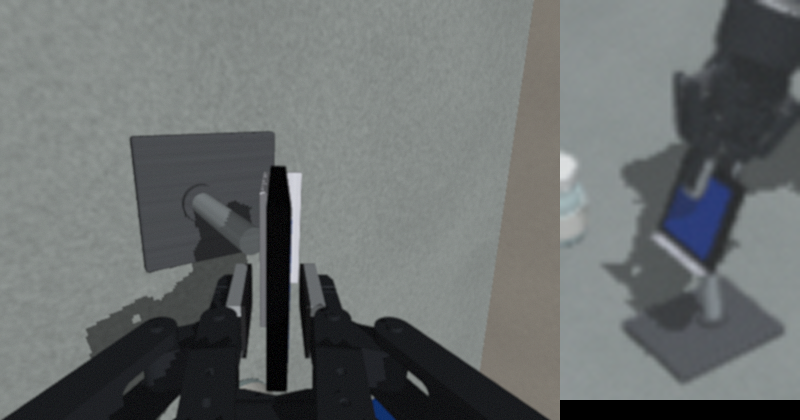

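The master is seated against the plate, with its edge parallel to it and its bottom on the light ledge. The fingers are clear on both sides, at u 248 and 303. I'll withdraw along the tool axis and go back to the rack.

```bash
python3 -m jog '0 0 -0.5 0 0 0 25;0 0 -1 0 0 0 25;0 0 -2 0 0 0 25;0 0 -2.5 0 0 0 25;0 0 -2 0 0 0 25;0 0 0 7 0 0 25;0 0 0 7.5 0 0 25;0 0 0 7.5 0 0 25'
python3 -m jog '0 0 0 7.5 0 0 40;0 0 0 0 0 -5 40;0 0 0 0 0 -5 40;0 0 0 0 0 -5 40;0 0 0 0 0 0 40'
python3 - <<'E'
from h import *;from cell import sense
plan(sense(),[.5793,.1766,.36],toolrot(8,0))
E
```

```text
time_s: 21.15
tool_pos: [0.364, -0.2134, 0.3574]
tool_rot: [[0.122, 0.984, 0.133], [0.993, -0.12, -0.023], [-0.006, 0.135, -0.991]]
force: [0.6, 1.4, -0.3]
width: 0.249
finger_force: 0.0
time_s: 21.65
tool_pos: [0.3645, -0.2131, 0.3565]
tool_rot: [[-0.141, 0.99, 0.008], [0.99, 0.141, -0.005], [-0.006, 0.008, -1.0]]
force: [-0.6, 0.2, 0.2]
width: 0.403
finger_force: 0.0
turn [0.44 0.34 0.13] n>= 1.0
shift after turn [35.6  26.7  -0.35] n>= 9.0  shift before turn [35.54 26.78 -0.36]
```

```bash
python3 -m jog '1.6 1 0 0 0 0 40;3.4 2 0 0 0 0 40;3.4 2.6 0 0 0 0 40;3.4 2.6 0 0 0 0 40;3.4 2.6 0 0 0 0 40;3.4 2.6 0 0 0 0 40;3.4 2.6 0 0 0 0 40;3.4 2.6 0 0 0 0 40'
python3 -m jog '3.4 2.6 0 0 0 0 40;3.4 2.6 0 0 0 0 40;2 2 0 0 0 0 40;0.8 1 2 0.4 0.3 0.1 40;0 0 2 0 0 0 40;0 0 2 0 0 0 40;0 0 0 0 0 0 40;0 0 0 0 0 0 40'
python3 - <<'E'
from h import *;from cell import sense,snapshot
s=sense();plan(s,[.5793,.1766,.235],toolrot(8,0))
d=snapshot("wrist");m=cv2.inRange(cv2.cvtColor(d["img"],cv2.COLOR_RGB2HSV),(105,140,100),(130,255,255))
for v in range(170,340,20):
    c=np.where(m[v,200:350])[0]+200
    if len(c):print(v,c.min(),c.max(),onz(d,(c.mean()+.5,v),.09).round(4)[:2])
r=np.where(m[150:400,255:290].any(1))[0]+150;print(r.min(),r.max());np.savez("w6.npz",**d)
E
```

```text
time_s: 22.45
tool_pos: [0.5134, 0.0661, 0.3567]
tool_rot: [[-0.138, 0.99, 0.009], [0.99, 0.138, -0.004], [-0.006, 0.008, -1.0]]
force: [1.1, -0.9, 0.2]
width: 0.403
finger_force: 0.0
time_s: 23.25
tool_pos: [0.5808, 0.1709, 0.2966]
tool_rot: [[-0.138, 0.99, 0.0], [0.99, 0.138, 0.0], [0.0, 0.0, -1.0]]
force: [0.7, 0.2, 0.0]
width: 0.398
finger_force: 0.0
turn [ 0.02 -0.   -0.08] n>= 1.0
shift after turn [ 0.58 -0.07  6.16] n>= 2.0  shift before turn [ 0.58 -0.08  6.16]
170 265 281 [0.5758 0.2154]
190 266 281 [0.5775 0.205 ]
210 266 281 [0.579  0.1942]
230 266 281 [0.5805 0.183 ]
250 266 281 [0.5821 0.1714]
270 266 280 [0.5835 0.1593]
290 266 280 [0.5852 0.1468]
156 296
```

The batch top edge is at u 266–281, about 1 mm off the finger axis, which agrees with the plan. I'll correct that, descend and grip 10 mm below the top.

```bash
python3 -m jog '0.6 -0.1 0.5 0 0 0 40;0 0 1.5 0 0 0 40;0 0 1.7 0 0 0 40;0 0 1.2 0 0 0 40;0 0 0.8 0 0 0 40;0 0 0.4 0 0 0 40;0 0 0 0 0 0 40;0 0 0 0 0 0 40' |egrep 'pos|force'
python3 -m jog '0 0 0 0 0 0 25;0 0 0 0 0 0 20;0 0 0 0 0 0 15;0 0 0 0 0 0 10;0 0 0 0 0 0 0;0 0 0 0 0 0 0;0 0 0 0 0 0 0' 50
python3 -m jog '0 0 -0.5 0 0 0 0;0 0 -1 0 0 0 0;0 0 -2 0 0 0 0;0 0 -3 0 0 0 0;0 0 -4 0 0 0 0;0 0 -4 0 0 0 0;0 0 -3 0 0 0 0;0 0 -1 0 0 0 0'
python3 - <<'E'
from h import *;from cell import sense
plan(sense(),[.42,-.31,.42],toolrot(-7,0))
E
```

```text
tool_pos: [0.5793, 0.177, 0.2356]
force: [-0.1, -1.1, 0.3]
finger_force: 0.0
time_s: 24.8
tool_pos: [0.5791, 0.177, 0.2355]
tool_rot: [[-0.14, 0.99, 0.001], [0.99, 0.14, 0.0], [0.0, 0.001, -1.0]]
force: [-0.7, -0.1, 5.3]
width: 0.094
finger_force: 50.1
time_s: 25.6
tool_pos: [0.5793, 0.1771, 0.4246]
tool_rot: [[-0.14, 0.99, 0.008], [0.99, 0.14, 0.001], [0.0, 0.008, -1.0]]
force: [1.0, 0.9, -1.8]
width: 0.092
finger_force: 49.3
turn [ 0.44 -0.06 15.03] n>= 2.0
shift after turn [-50.28  -9.88   0.46] n>= 11.0  shift before turn [-46.   -22.58   0.28]
```

```bash
python3 -m jog '0 0 0 0 0 5 0;-1.5 -0.3 0 0 0 5 0;-3 -0.6 0 0 0 5 0;-3.5 -0.7 0 0 0 0 0;-3.5 -0.7 0 0 0 0 0;-3.5 -0.7 0 0 0 0 0;-3.5 -0.7 0 0 0 0 0;-3.5 -0.7 0 0 0 0 0'
python3 -m jog '-3.5 -0.7 0 0 0 0 0;-3.5 -0.7 0 0 0 0 0;-3.5 -0.7 0 0 0 0 0;-3.5 -0.7 0 0 0 0 0;-3.5 -0.7 0 0 0 0 0;-3.5 -0.7 0 0 0 0 0;-3.5 -0.7 0 0 0 0 0;-2 -0.4 0 0 0 0 0'
python3 -m jog '-1 0 0 -3 0 0 0;0 0 0 -6 0 0 0;0 0 0 -7 0 0 0;0 0 0 -7 0 0 0;0 0 0 -7 0 0 0;0 0 0 0 0 0 0;0 0 0 0 0 0 0'
cat >> h.py <<'E'
M=np.array([.4049,-.2182,.2869]);MR=np.array([[.12,.86,.496],[.993,-.102,-.062],[-.002,.499,-.866]])
E
python3 - <<'E'
from h import *;from cell import sense
s=sense();R=MR
plan(s,M+R[:,0]*-.105-R[:,2]*.06,R)
E
```

```text
time_s: 26.4
tool_pos: [0.5127, -0.0386, 0.4187]
tool_rot: [[0.121, 0.993, -0.001], [0.993, -0.121, 0.001], [0.001, -0.002, -1.0]]
force: [1.7, -0.7, -1.6]
width: 0.094
finger_force: 49.2
time_s: 27.2
tool_pos: [0.4277, -0.2962, 0.4185]
tool_rot: [[0.123, 0.992, -0.001], [0.992, -0.123, 0.001], [0.001, -0.001, -1.0]]
force: [0.4, -0.8, -1.4]
width: 0.095
finger_force: 49.2
time_s: 27.9
tool_pos: [0.427, -0.3038, 0.4189]
tool_rot: [[0.122, 0.861, 0.493], [0.993, -0.107, -0.059], [0.002, 0.497, -0.868]]
force: [-0.7, -0.9, -1.9]
width: 0.096
finger_force: 49.3
turn [-0.2  -0.15 -0.24] n>= 1.0
shift after turn [-2.24 -9.38  3.81] n>= 3.0  shift before turn [-2.28 -9.36  3.84]
```

```bash
python3 -m jog '-1 -2 0 -0.2 -0.1 -0.2 0;-1.2 -3 0 0 0 0 0;0 -3 1 0 0 0 0;0 -1.4 1.5 0 0 0 0;0 0 1.3 0 0 0 0;0 0 0 0 0 0 0;0 0 0 0 0 0 0'
python3 - <<'E'
from h import *;from cell import sense,snapshot
s=sense();R=MR
plan(s,M+R[:,0]*-.092,R)
d=snapshot("wrist");cv2.imwrite("pics/w7.png",d["img"][:,:,::-1])
E
```

```text
time_s: 28.6
tool_pos: [0.3638, -0.3187, 0.3399]
tool_rot: [[0.118, 0.859, 0.498], [0.993, -0.101, -0.061], [-0.002, 0.502, -0.865]]
force: [-0.3, -0.3, -1.5]
width: 0.093
finger_force: 49.2
turn [ 0.17 -0.06  0.09] n>= 1.0
shift after turn [ 1.28 -0.14  6.01] n>= 2.0  shift before turn [ 1.27 -0.16  6.01]
```

View pics/w7.png

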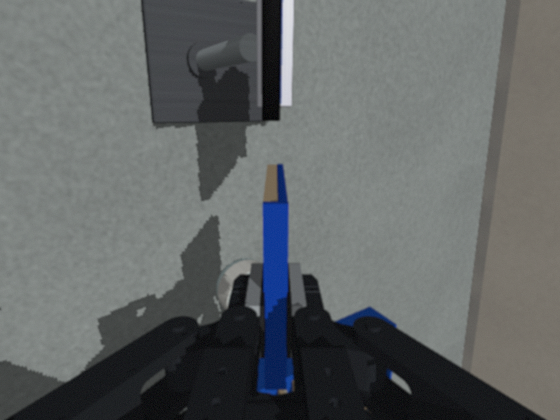

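The view shows the master's top edge at u 262–282 and the batch tile in line with it (u 264–288), to its right and still above. I'll lower it, then close the gap.

```bash
python3 -m jog '0 -0.1 1 0.1 0 0.1 0;0 -0.05 1.5 0 0 0 0;0 0 1.5 0 0 0 0;0 0 1.2 0 0 0 0;0 0 0.8 0 0 0 0;0.3 0 0 0 0 0 0;0 0 0 0 0 0 0;0 0 0 0 0 0 0'
python3 - <<'E'
from h import *;from cell import sense,snapshot
s=sense();R=MR
plan(s,M+R[:,0]*-.092,R)
d=snapshot("wrist");e=snapshot("scene");np.savez("w8.npz",tr=s["tool_rot"],tp=s["tool_pos"],**d)
a=d["img"][:,:,::-1];p=proj(e,REST+[0,-.04,.05]).astype(int);b=e["img"][p[1]-50:p[1]+50,p[0]-30:p[0]+30,::-1]
b=cv2.resize(b,(240,400),interpolation=2);b=cv2.copyMakeBorder(b,0,20,0,0,0)
cv2.imwrite("pics/w8.png",np.hstack([a,b]))
E
```

```text
time_s: 29.45
tool_pos: [0.3924, -0.3192, 0.2876]
tool_rot: [[0.121, 0.858, 0.499], [0.993, -0.103, -0.063], [-0.003, 0.502, -0.865]]
force: [-0.2, 0.4, -0.3]
width: 0.097
finger_force: 49.3
turn [ 0.19  0.05 -0.04] n>= 1.0
shift after turn [0.98 0.   0.06] n>= 1.0  shift before turn [0.98 0.   0.06]
```

View pics/w8.png

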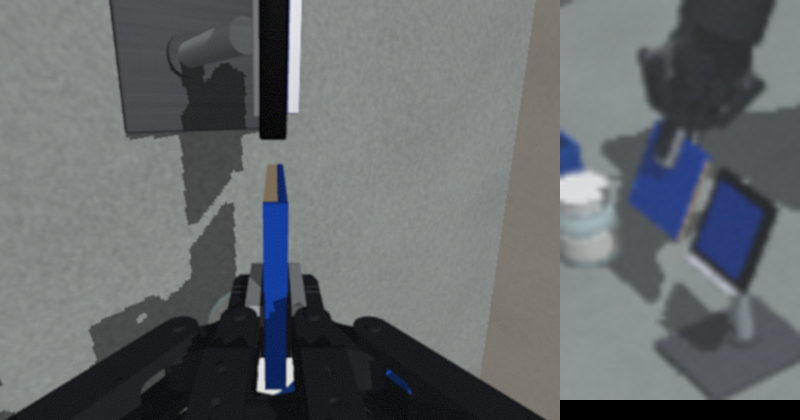

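```bash
python3 - <<'E'
from h import *
d=dict(np.load("w8.npz"));T=d["tr"];p=d["tp"]
def ont(px,z):
    c,v=ray(d,px);c=T.T@(c-p);v=T.T@v;return c+v*(z-c[2])/v[2]
for px in((275.5,203),(272.5,138.5),(264,203),(288,203),(260,138),(286.5,138)):print(px,(ont(px,.1455)*1000).round(1))
E
```

```text
(275.5, 203) [ 45.7   1.8 145.5]
(272.5, 138.5) [ 67.3   0.9 145.5]
(264, 203) [ 45.7  -2.1 145.5]
(288, 203) [ 45.7   6.1 145.5]
(260, 138) [ 67.5  -3.1 145.5]
(286.5, 138) [ 67.4   5.4 145.5]
```

The gap measures 21.6 mm, as predicted, and the two tiles are in one plane to within 1 mm. I'll close in by 1.1 cm.

```bash
python3 -m jog '0.3 0 0.05 0.2 0 0 0;0.4 0 0 0 0 0 0;0.3 0 0 0 0 0 0;0.1 0 0 0 0 0 0;0 0 0 0 0 0 0;0 0 0 0 0 0 0;0 0 0 0 0 0 0;0 0 0 0 0 0 0'
python3 - <<'E'
from h import *;from cell import sense,snapshot
s=sense();plan(s,M+MR[:,0]*-.091,MR)
d=snapshot("wrist");T=np.array(s["tool_rot"]);p=s["tool_pos"];print(np.abs(s["qd"]).max())
k=cv2.inRange(cv2.cvtColor(d["img"],cv2.COLOR_RGB2HSV),(0,0,0),(179,255,40))
r=np.where(k[60:190,266:280].mean(1)>200)[0]+60;print(r.min(),r.max())
def ont(px,z):
    c,v=ray(d,px);c=T.T@(c-p);v=T.T@v;return c+v*(z-c[2])/v[2]
print(ont((272,r.max()+1),.1455),ont((275.5,203),.1455))
cv2.imwrite("pics/w9.png",d["img"][:,:,::-1])
E
```

```text
time_s: 30.35
tool_pos: [0.3939, -0.3084, 0.2867]
tool_rot: [[0.121, 0.86, 0.495], [0.993, -0.104, -0.062], [-0.002, 0.499, -0.867]]
force: [-0.7, -0.1, -2.0]
width: 0.096
finger_force: 49.3
turn [-0.04  0.02 -0.07] n>= 1.0
shift after turn [-0.01  0.03 -0.03] n>= 1.0  shift before turn [-0.01  0.03 -0.03]
0.00275944904543533
60 172
[0.05604982 0.00068369 0.1455    ] [0.04569856 0.00182969 0.1455    ]
```

View pics/w9.png

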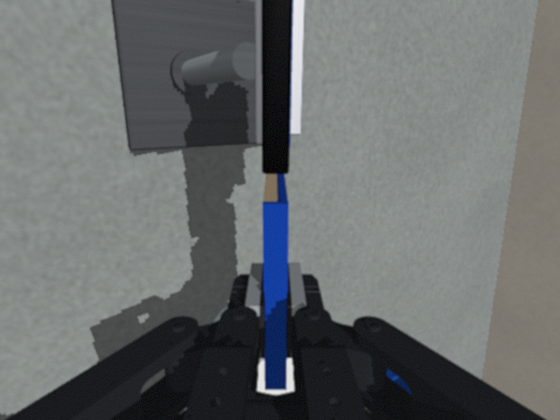

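The batch top edge (264–288, v 203) lies in line with the master's edge (262–289, v 172). The gap is about 10.4 mm and the arm is at rest, so I'm handing in.

```bash
python3 -c "
from cell import job_done
print(job_done())"
```

```text
the job is handed in; nothing more can be done
None
```

I handed in the job with the master released on the stand and the batch tile held still beside it, coplanar to about 1 mm with a gap of about 10 mm; no verdict was returned, and I didn't separately re-measure the bystanders.

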